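Stop the jewellery tray rocking

ROBOT

A 6-joint arm with a two-finger parallel gripper is mounted at the origin on the work surface. World frame = base frame: x ahead of the robot, y to its left, z up, the work surface at z = 0. Lengths are in m, angles in rad, forces in N, time in s.
With the tool pointing down it reaches from about 0.4 to 0.825 m from the base axis. Payload 7 kg.
Tool frame: the origin (TCP) lies midway between the tips of the shut fingers; the grasp point (between the pads) lies 19 mm behind it; z points along the fingers, y is the line along which they close (so a half turn about z gives the same grasp; the last joint's range is limited). The gripper opens to 88 mm and grips with 3 to 60 N. Pads are 19 mm wide; open, the fingers measure 130 mm over their backs; the gripper's body (78 mm by 193 mm) begins 47 mm behind the grasp point.
Start: joints at [-1.016, 0.359, 0.012, 0, -1.224, -0.288], TCP at [0.178, -0.651, 0.227] pointing down, gripper open.
Joint ranges: [-3.07, 3.07], [-1.43, 2.12], [-1.02, 1.25], [-3.03, 1.67], [-3.05, -0], [-3.03, 3.03]. Speed limits (rad/s): [2.39, 2.39, 3.01, 3.14, 3.14, 3.14].

INTERFACE

Orientations are given as [roll, pitch, yaw] about the fixed x, y, z axes, in that order (R = Rz(yaw) Ry(pitch) Rx(roll)).
In Python, from station import arm gives the robot as it stands. The module is installed in compiled form; this text tells all that it offers.
- The arm moves only by the tool carry_out, never from a script. Its argument "commands" is a list of rows, each a list of 4 numbers: the shift along the world's x, y, z in units of 50 mm (1.0 is 50 mm), then the turn about the world's z in units of 6 degrees (1.0 is 6 degrees). A call has exactly 10 rows; each row is the pose to reach, as a shift and turn from the pose commanded when the call began; what a row does not reach only later rows make up. A row lasts 1/8 s, in which the tool goes at most 62.5 mm and 10.7 degrees, less where a joint would pass 70% of its speed; a pose out of reach is approached as far as the arm can. A call with a gripper value outside its range is refused whole. "claw" is the closure, from 0 (fully open) to 1 (shut), set as the call begins (left out, the last holds). The fingers move at their own pace and stop on an object; "force" is the grip in N (left out, the last holds). Time passes only in rows, so rows that repeat a pose let the fingers close, or fill a call up. It gives the time, the measured TCP pose, the force, the opening and the grip force at its end, in the units of the state.
- arm.get_state(): the state, without advancing time (a new reading comes with each control period).
- arm.grab_frame(name): name is "scene" or "top"; returns a dict with "pixels" (384x512x3 uint8, red, green, blue), "fx", "fy", "cx", "cy" (pixels), "eye" and "orientation" of the camera in the world. Camera axes: x right, y down, z forward; pixel columns grow to the right and rows downward; lengths in m; the calibration is good to about 2 mm. A picture is of the moment at which its call begins. There is no depth.
- arm.job_done(): hands the job in; it is judged then, once.
Trained networks look in a picture, given as the dict that the camera call returned (one of the last four; its "shot" number tells which), for a name from the list of things; names that differ only in an ending like _2 or _b are one class to them, and where a whole thing is asked for, a point or a joint stands for the part that bears it (a point fixed in the world has none). Each returns a list of dicts, best first, with "conf" (0 to 1); they miss things now and then, are a little off and sometimes report something else, mostly with a low value. They report only what shows in the picture. A call takes as long as a camera call. They do not tell look-alikes from the thing itself.
- arm.regions_of(picture, query): "pixels" (384x512 bool, what is visible of it) and "uv" ([column, row] in pixels, amid what is visible of it).
- arm.mark_of(picture, query): "uv" ([column, row] in pixels: a listed point, or the origin of a listed thing).
The state is a dict: "t": time; "q": joint angles; "qd": joint speeds; "joint_efforts": joint torques, N m; "eef_pos": TCP position; "ee_rot": TCP orientation; "force": force on the tool from outside, world axes, zero at the start; "moment": the same for the moment, N m; "width": finger opening in m; "gripper_force": force on a finger pad.
Only numpy, scipy, OpenCV 4.12 (cv2) and the standard library are available. Lean on these libraries where they do the work, as an engineer would, in place of code of your own. Each camera call takes 0.05 s, during which the arm holds its last target. There are 200 camera calls.

TASK

The navy tray in the niche rocks at one corner. Press down on its corners to find the one that gives, then press that corner's shim plate down flat and leave the other three shims raised. Only touch, do not lift or shift the tray, leave the other things on the shelf where they are, and finish clear of everything.

Things in the scene. Friction and masses are not known exactly. Their poses are not given: they have to be found in the camera images.
- stand: Fixed dark steel base plate on the shelf, 200 (x) x 240 (y) x 6 mm, carrying four square shim plates and four rubber feet under the tray. Origin: centre of its underside, on the shelf top, 80 mm above the work surface. x axis to the rear (away from the robot at yaw 0), y to the left; yaw within 0.2 rad.
- tray: Loose navy ceramic tray, 140 (x) x 180 (y) x 14 mm, 0.8 kg, flat rim 34 mm wide round a recess 8 mm deep. Origin: centre of its underside, 28 mm above the shelf; axes as the base. It rests level on four feet, three firm and one soft: that corner starts to sink at a push of 2 to 5 N, is 5 mm down at 4 to 6 N, stops there, and springs back. The tray then tilts by about 0.055 rad.
- tray_front_left (a point): Point on the flat top of the tray's front left corner (front = towards the robot, left = +y), above that corner's foot, where to press to test it; 42 mm above the shelf.
- spot_front_left (a point): Where to press the front left corner's shim: fixed point over the part of its square plate that shows outside the tray, 22 mm clear of both tray edges and 8 mm inside the plate's edges, at the height of the plate's top when flat, 12 mm above the shelf. As found, the plate's top stands 6 to 7 mm higher.
- tray_front_right (a point): Point on the flat top of the tray's front right corner (front = towards the robot, left = +y), above that corner's foot, where to press to test it; 42 mm above the shelf.
- spot_front_right (a point): Where to press the front right corner's shim: fixed point over the part of its square plate that shows outside the tray, 22 mm clear of both tray edges and 8 mm inside the plate's edges, at the height of the plate's top when flat, 12 mm above the shelf. As found, the plate's top stands 6 to 7 mm higher.
- tray_rear_left (a point): Point on the flat top of the tray's rear left corner (front = towards the robot, left = +y), above that corner's foot, where to press to test it; 42 mm above the shelf.
- spot_rear_left (a point): Where to press the rear left corner's shim: fixed point over the part of its square plate that shows outside the tray, 22 mm clear of both tray edges and 8 mm inside the plate's edges, at the height of the plate's top when flat, 12 mm above the shelf. As found, the plate's top stands 6 to 7 mm higher.
- tray_rear_right (a point): Point on the flat top of the tray's rear right corner (front = towards the robot, left = +y), above that corner's foot, where to press to test it; 42 mm above the shelf.
- spot_rear_right (a point): Where to press the rear right corner's shim: fixed point over the part of its square plate that shows outside the tray, 22 mm clear of both tray edges and 8 mm inside the plate's edges, at the height of the plate's top when flat, 12 mm above the shelf. As found, the plate's top stands 6 to 7 mm higher.
- shim_a (a joint): Travel of one of the four shims, like square aluminium plates 84 x 84 x 4 mm, each centred under a tray corner and half hidden by it: 0 to 0.001 m as found (raised), 0.007 m pressed flat. It moves straight down against 6 N of friction and stays; flat, it props the tray corner. The letters are shuffled: they do not tell the corner.
- shim_b (a joint): Travel of one of the four shims, like square aluminium plates 84 x 84 x 4 mm, each centred under a tray corner and half hidden by it: 0 to 0.001 m as found (raised), 0.007 m pressed flat. It moves straight down against 6 N of friction and stays; flat, it props the tray corner. The letters are shuffled: they do not tell the corner.
- shim_c (a joint): Travel of one of the four shims, like square aluminium plates 84 x 84 x 4 mm, each centred under a tray corner and half hidden by it: 0 to 0.001 m as found (raised), 0.007 m pressed flat. It moves straight down against 6 N of friction and stays; flat, it props the tray corner. The letters are shuffled: they do not tell the corner.
- shim_d (a joint): Travel of one of the four shims, like square aluminium plates 84 x 84 x 4 mm, each centred under a tray corner and half hidden by it: 0 to 0.001 m as found (raised), 0.007 m pressed flat. It moves straight down against 6 N of friction and stays; flat, it props the tray corner. The letters are shuffled: they do not tell the corner.
- soft_foot (a joint): How far the soft foot is sunk: 0 at rest, 0.005 m fully down. It stands under the tray corner that rocks, over shim c, hidden from sight; which corner that is changes each time and is felt by pressing.
- jewel_box: Bystander: closed metal jewellery box, 87 x 112 x 60 mm, left of the tray. Origin: centre of its underside.
- pebble: Bystander: glass pebble paperweight, 60 mm across, 26 mm high, in front of the tray. Origin: centre of its underside.
- fob: Bystander: black plastic gate fob, 32 x 50 x 11 mm, with a key ring, behind the tray. Origin: centre of its underside.
- clip: Bystander: tortoiseshell claw clip, 40 x 75 x 50 mm, right of the tray. Origin: centre of its underside.
Mind the look-alikes: they are no part of the job. What is shaped like the tray but brown or red is not meant.

How it is judged:
On the way, in this order (a step that is already met when the one before it is completed fails the run):
1. the tray's rocking corner is pressed down by the fingers so that the tray rocks (more than 0.025 rad), its shim still up (angle between tray's own z axis and vertical above 0.025 rad and value of joint soft_foot above 0.003 m and contact force between the fingers and tray above 1 N and value of joint shim_c below 0.004 m), for 0.1 s.
2. the shim of that corner is pressed flat, the other shims still raised (value of joint shim_c above 0.0058 m and value of joint each of shim_a, shim_b, shim_d below 0.004 m), for 0.1 s.
At the end, for the whole second after the job is handed in: The rocking corner's shim lies flat (within 1.2 mm), the other three are still raised (pressed by less than 4 mm), the tray lies level (within 0.015 rad), at rest and within 15 mm of where it was, and the jewellery box, pebble, fob and clip are within 15 mm of where they were (all of step 2 and angle between tray's own z axis and vertical below 0.015 rad and distance of each of tray, jewel_box, pebble, fob, clip from where it was at the start of the episode below 0.015 m and linear speed of tray below 0.01 m/s and angular speed of tray below 0.05 rad/s); the robot touches nothing.
It fails at once if a shim at a firm corner is pressed down (4 mm) (value of joint any of shim_a, shim_b, shim_d above 0.004 m).
It fails at once if the tray is lifted (12 mm) or shifted (20 mm) (height (world z) of tray above 0.12 m or distance of tray from where it was at the start of the episode above 0.02 m).
It fails at once if a bystander is moved by more than 20 mm (distance of any of jewel_box, pebble, fob, clip from where it was at the start of the episode above 0.02 m).
It also fails if it takes over 61 s, if anything falls off the work surface, if the arm or the gripper's body presses on something with over 40 N, if the wrist force passes 120 N, or if a joint passes its speed limit or range.

## Working session

There is one attempt and no reset: what is moved stays moved. The work goes in short steps, Python scripts to look and compute and a tool call to move; the robot and the scene stay as the last step left them, time stands still between calls to the robot, and variables do not carry over. Pictures are saved under pics/ and viewed, at most 10 in all, crops included, and the job is handed in when it is done.

Besides the shell and the picture viewer there is one more tool, called after "Call:" by a JSON object that holds its "api" and its "payload". carry_out: Moves the arm, as the interface text tells. Its arguments: {"type":"object","properties":{"commands":{"type":"array","items":{"type":"array","items":{"type":"number"}}},"claw":{"type":"number"},"force":{"type":"number"}},"required":["commands"]}

```bash
mkdir -p pics; cat > h.py <<'E'
import numpy as np, cv2
from scipy.spatial.transform import Rotation as R
from station import arm
def Rm(o):
    o=np.array(o,float)
    if o.shape==(3,3): return o
    return R.from_euler('xyz',o).as_matrix() if o.size==3 else R.from_quat(o).as_matrix()
def ray(p,uv,z):
    d=Rm(p['orientation'])@np.array([(uv[0]-p['cx'])/p['fx'],(uv[1]-p['cy'])/p['fy'],1]); e=np.array(p['eye'])
    return e+d*(z-e[2])/d[2]
def proj(p,X):
    c=Rm(p['orientation']).T@(np.array(X)-p['eye']); return np.array([p['fx']*c[0]/c[2]+p['cx'],p['fy']*c[1]/c[2]+p['cy']])
def save(p,n): cv2.imwrite('pics/'+n,cv2.cvtColor(p['pixels'],cv2.COLOR_RGB2BGR))
E
python3 - <<'E'
from h import *
s=arm.get_state();print(s)
for n in('scene','top'):
    p=arm.grab_frame(n);save(p,n+'1.png');print(n,p['eye'],p['orientation'],p['fx'])
    for q,z in [('tray',.108),('stand',.08)]+[(a+b,h) for a,h in(('tray_',.122),('spot_',.092)) for b in('front_left','front_right','rear_left','rear_right')]+[(x,.08) for x in('jewel_box','pebble','fob','clip')]:
        for d in arm.mark_of(p,q)[:3]: print(q,np.round(d['uv'],1),round(d['conf'],2),np.round(ray(p,d['uv'],z),4))
E
```

```text
{'t': 0.0, 'q': array([-1.01588495e+00,  3.59380851e-01,  1.10666933e-02, -3.51258332e-04,
       -1.22410630e+00, -2.88042459e-01]), 'qd': array([-0.00170427,  0.00021154, -0.00088523,  0.0004775 ,  0.00058091,
        0.00125805]), 'joint_efforts': array([-1.43106317e-03, -5.82722855e+01,  2.93056816e+01,  6.99755833e+00,
        6.80639219e-03, -8.02030740e-05]), 'eef_pos': array([ 0.17781347, -0.65065094,  0.2256298 ]), 'ee_rot': array([ 3.13994162e+00, -1.44819295e-04, -2.87484324e+00]), 'force': array([ 0.67487707,  0.80556371, -0.68708815]), 'moment': array([-0.02050488, -0.00512203,  0.0229672 ]), 'gripper_force': 0.0, 'width': 0.08790243462775088}
scene [0.91055104 0.44596444 0.71399596] [-2.33867436  0.01597161  2.25706303] 347.93792330853245
tray [213.6 200.2] 0.84 [ 0.5322 -0.0154  0.108 ]
tray [390.9 209. ] 0.8 [0.2942 0.3303 0.108 ]
tray [234.2 127.6] 0.77 [ 0.2724 -0.1832  0.108 ]
tray_front_left [378.  230.8] 0.94 [0.3856 0.3381 0.122 ]
tray_front_left [260.7 123.4] 0.69 [ 0.2211 -0.1202  0.122 ]
tray_front_left [248.7 194.2] 0.64 [0.474  0.0474 0.122 ]
tray_front_rig
[... 1502 characters left out ...]
40.  292.3] 0.81 [0.1635 0.3832 0.122 ]
tray_rear_left [249.3 147.8] 0.97 [0.5904 0.0481 0.122 ]
tray_rear_left [200.3 269.9] 0.8 [0.2244 0.2036 0.122 ]
tray_rear_left [336.6 265.9] 0.7 [ 0.2257 -0.2027  0.122 ]
tray_rear_right [172.9 304.8] 0.88 [0.1249 0.2858 0.122 ]
tray_rear_right [297.2 151.1] 0.78 [ 0.5762 -0.0986  0.122 ]
tray_rear_right [385.1 263.9] 0.65 [ 0.2278 -0.3474  0.122 ]
jewel_box [197.8 160.6] 0.7 [0.5631 0.2134 0.08  ]
jewel_box [245.  178.4] 0.51 [0.5019 0.0645 0.08  ]
jewel_box [270.6 166.2] 0.49 [ 0.5388 -0.0178  0.08  ]
pebble [284.5 215.9] 0.73 [ 0.3799 -0.0565  0.08  ]
clip [348.4 185.5] 0.73 [ 0.4705 -0.2616  0.08  ]
clip [293.8 188.1] 0.3 [ 0.4669 -0.0889  0.08  ]
```

View pics/scene1.png

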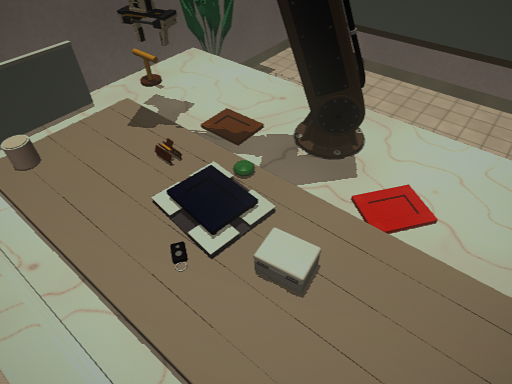

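View pics/top1.png

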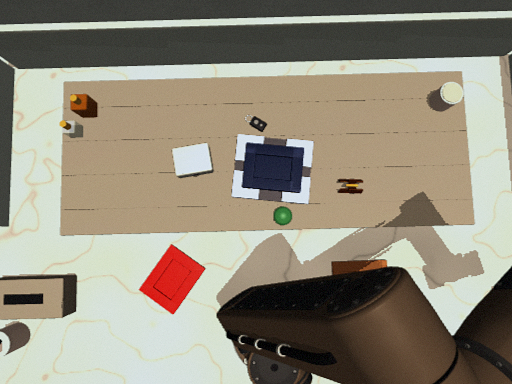

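The scene view shows the navy tray at (212,198) on a dark base with four pale shims. The look-alikes are a brown tray at (232,126) and a red tray at (394,209). In the top view navy is at (273,167), red at (172,279) and brown at (360,268). I choose navy and fit its pose to the outline.

```bash
cat > fit.py <<'E'
from h import *
from scipy.optimize import least_squares
def rect(x,y,a,w,h,z):
    c=np.array([[-w,-h],[w,-h],[w,h],[-w,h]])/2; r=np.array([[np.cos(a),-np.sin(a)],[np.sin(a),np.cos(a)]])
    return np.c_[c@r.T+[x,y],np.full(4,z)]
E
python3 - <<'E'
from fit import *
ps=[arm.grab_frame(n) for n in('scene','top')]
X0=None
for p,c in zip(ps,((212,198),(273,167))):
    hs=cv2.cvtColor(p['pixels'],cv2.COLOR_RGB2HSV)
    m=((hs[...,0]>108)&(hs[...,0]<135)&(hs[...,1]>90)&(hs[...,2]<120)).astype(np.uint8)
    m=cv2.morphologyEx(m,cv2.MORPH_CLOSE,np.ones((3,3)))
    n,l,st,ce=cv2.connectedComponentsWithStats(m); k=l[c[1],c[0]]
    print(n,k,st[k],ce[k],p['pixels'][c[1],c[0]])
    reg=(l==k).astype(np.uint8)
    cn=max(cv2.findContours(reg,0,2)[0],key=len)[:,0]
    g=np.array([ray(p,u,.122)[:2] for u in cv2.convexHull(cn)[:,0].astype(float)])
    (cx,cy),(w,h),a=cv2.minAreaRect((g*1000).astype(np.float32)); print(cx,cy,w,h,a)
    d=[x for x in arm.regions_of(p,'stand')]
    for x in d[:2]: print('stand',x['conf'],x['uv'],x['pixels'].sum())
    d=[x for x in arm.regions_of(p,'tray') if x['pixels'][c[1],c[0]]]
    # whole stand assembly: bright + dark region outline from plates
    if d: 
        cn=max(cv2.findContours(d[0]['pixels'].astype(np.uint8),0,2)[0],key=len)[:,0]
        g=np.array([ray(p,u,.122)[:2] for u in cn.astype(float)]); print('net',cv2.minAreaRect((g*1000).astype(np.float32)))
p=ps[1];s=cv2.resize(p['pixels'][120:220,210:340],None,fx=4,fy=4,interpolation=cv2.INTER_CUBIC)
s2=cv2.resize(ps[0]['pixels'][155:257,145:280],(520,400),interpolation=cv2.INTER_CUBIC)[:, :]
s=cv2.resize(s,(390,300));s2=cv2.resize(s2,(390,300))
cv2.imwrite('pics/crop1.png',cv2.cvtColor(np.hstack([s,s2]),cv2.COLOR_RGB2BGR))
E
```

```text
24 4 [ 167  170   71   62 1937] [204.37274135 202.94785751] [16 17 26]
548.568603515625 -24.181610107421875 177.53244018554688 111.50434112548828 82.62207794189453
stand 0.74 [194.7, 222.4] 826
net ((535.1943969726562, -20.216766357421875), (187.8914794921875, 143.76065063476562), 83.11724853515625)
136 2 [ 243  143   61   50 2569] [272.79019074 167.3402102 ] [30 33 58]
528.4756469726562 -21.28606414794922 177.963134765625 139.68296813964844 83.0587158203125
stand 0.8 [270.8, 189.5] 438
net ((528.239013671875, -19.6336669921875), (182.2445526123047, 143.3554229736328), 83.16055297851562)
```

View pics/crop1.png

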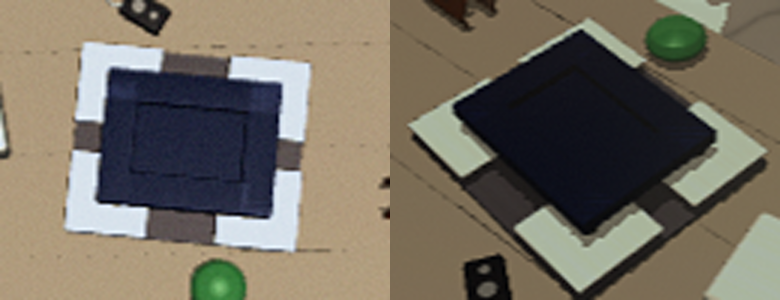

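The crop confirms the choice: the navy tray with its flat rim, four raised pale L-shaped shims, and the pebble close to the front edge. I check the pose against the shim outlines and work out the points.

```bash
python3 - <<'E'
from fit import *
p=arm.grab_frame('top'); hs=cv2.cvtColor(p['pixels'],cv2.COLOR_RGB2HSV)
m=((hs[...,1]<45)&(hs[...,2]>120)).astype(np.uint8); m[:130]=0;m[208:]=0;m[:,:225]=0;m[:,320:]=0
pts=np.argwhere(m)[:,::-1].astype(float)
g=np.array([ray(p,u,.0985)[:2] for u in pts]);print(len(g),cv2.minAreaRect((g*1000).astype(np.float32)))
q=arm.grab_frame('scene')
c=np.array([.5285,-.0205]);a=-.121;r=np.array([[np.cos(a),-np.sin(a)],[np.sin(a),np.cos(a)]])
img=q['pixels'].copy();img=cv2.resize(img[140:270,140:300],None,fx=4,fy=4)
for w,h,z,col in((.14,.18,.122,(255,0,0)),(.2,.24,.0985,(0,255,0))):
    P=[(proj(q,X)-[140,140]+.5)*4 for X in rect(*c,a,w,h,z)]
    cv2.polylines(img,[np.int32(P)],True,col,1)
cv2.imwrite('pics/ov.png',cv2.cvtColor(img,cv2.COLOR_RGB2BGR))
for n,sx,sy in(('FL',-1,1),('FR',-1,-1),('RL',1,1),('RR',1,-1)):
    print(n,'tray',np.round(c+r@[sx*.058,sy*.078],4),'spot',np.round(c+r@[sx*.092,sy*.112],4))
E
```

```text
1657 ((528.6144409179688, -22.23419189453125), (242.09786987304688, 201.9687042236328), 83.04225158691406)
FL tray [0.4803 0.0639] spot [0.4507 0.1018]
FR tray [ 0.4615 -0.0909] spot [ 0.4237 -0.1206]
RL tray [0.5955 0.0499] spot [0.6333 0.0796]
RR tray [ 0.5767 -0.1049] spot [ 0.6063 -0.1428]
```

View pics/ov.png

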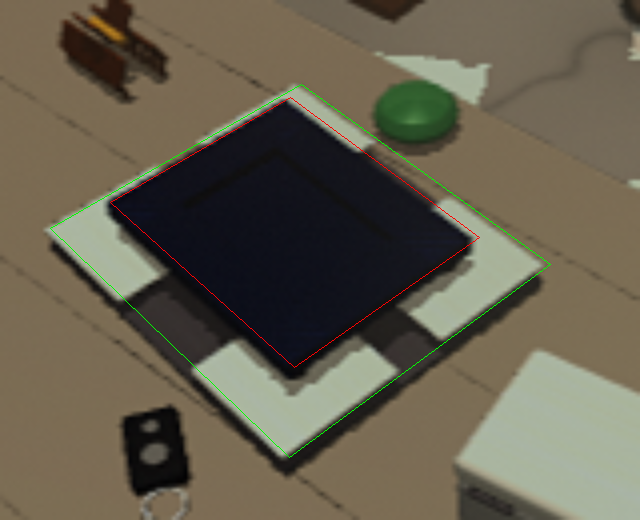

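The overlay matches well: the red tray outline and green shim outline sit on the edges, so the pose is good to about 2 mm. First I move above the front right corner with the fingers shut.

Call:
{"api": "carry_out", "payload": {"commands": [[0.57,1.12,0,0],[1.13,2.24,0,0],[1.7,3.36,0,0],[2.27,4.48,0,0],[2.84,5.6,0,0],[3.4,6.7,0,0],[3.97,7.8,0,0],[4.54,8.95,0,0],[5.1,10.1,0,0],[5.67,11.19,0,0]], "claw": 1, "force": 20}}

```text
t: 3.15
eef_pos: [0.461, -0.0915, 0.2272]
ee_rot: [-3.141, 0.001, -2.874]
force: [1.0, -1.2, 0.5]
width: 0.0004
gripper_force: 0.0
```

Call:
{"api": "carry_out", "payload": {"commands": [[0,0,-0.6,0],[0,0,-1.2,0],[0,0,-1.7,0],[0,0,-1.98,0],[0,0,-2.06,0],[0,0,-2.1,0],[0,0,-2.12,0],[0,0,-2.14,0],[0,0,-2.14,0],[0,0,-2.14,0]]}}

```text
t: 4.4
eef_pos: [0.4609, -0.0937, 0.1221]
ee_rot: [-3.141, 0.002, -2.874]
force: [-7.5, 3.0, 18.2]
width: 0.0005
gripper_force: 9.5
```

FR is firm: 18 N with no sinking. Next is FL.

Call:
{"api": "carry_out", "payload": {"commands": [[0,0,0.3,0],[0,0,0.6,0],[0.13,1.1,0.6,0],[0.28,2.2,0.6,0],[0.38,3.1,0.6,0],[0.38,3.1,0.3,0],[0.38,3.1,0.1,0],[0.38,3.1,0.04,0],[0.38,3.1,0.01,0],[0.38,3.1,0.01,0]]}}

```text
t: 5.65
eef_pos: [0.4788, 0.0608, 0.1221]
ee_rot: [3.141, 0.0, -2.876]
force: [-13.8, 5.4, 25.4]
width: 0.0005
gripper_force: 12.5
```

FL is firm too, so on to RL with a slightly lighter press.

Call:
{"api": "carry_out", "payload": {"commands": [[0,0,0.3,0],[0,0,0.6,0],[0.9,-0.1,0.6,0],[1.8,-0.2,0.6,0],[2.32,-0.26,0.6,0],[2.32,-0.26,0.3,0],[2.32,-0.26,0.1,0],[2.32,-0.26,0.04,0],[2.32,-0.26,0.01,0],[2.32,-0.26,0.01,0]]}}

```text
t: 6.9
eef_pos: [0.594, 0.0479, 0.1222]
ee_rot: [-3.141, -0.001, -2.874]
force: [-5.9, -1.3, 12.6]
width: 0.0004
gripper_force: 6.0
```

RL is firm, which leaves RR. I press it at the same light depth first.

Call:
{"api": "carry_out", "payload": {"commands": [[0,0,0.3,0],[0,0,0.6,0],[-0.1,-1.1,0.6,0],[-0.25,-2.2,0.6,0],[-0.38,-3.1,0.6,0],[-0.38,-3.1,0.3,0],[-0.38,-3.1,0.1,0],[-0.38,-3.1,0.02,0],[-0.38,-3.1,-0.02,0],[-0.38,-3.1,-0.02,0]]}}

```text
t: 8.15
eef_pos: [0.5763, -0.1061, 0.1198]
ee_rot: [-3.142, -0.0, -2.874]
force: [-3.0, -0.7, 5.1]
width: 0.0006
gripper_force: 1.9
```

RR gives: z is 2.2 mm below the surface at 5 N. I press further, so that it rocks fully.

Call:
{"api": "carry_out", "payload": {"commands": [[0,0,-0.02,0],[0,0,-0.04,0],[0,0,-0.06,0],[0,0,-0.07,0],[0,0,-0.08,0],[0,0,-0.08,0],[0,0,-0.08,0],[0,0,-0.08,0],[0,0,-0.08,0],[0,0,-0.08,0]]}}

```text
t: 9.4
eef_pos: [0.5768, -0.1064, 0.1176]
ee_rot: [-3.141, 0.002, -2.874]
force: [-7.5, 2.3, 17.7]
width: 0.0005
gripper_force: 8.9
```

It is 4.5 mm down and on the stop, so the rocking corner is RR. I lift off and press its shim at (0.606, -0.143).

Call:
{"api": "carry_out", "payload": {"commands": [[0,0,0.15,0],[0,0,0.6,0],[0.35,-0.45,0.7,0],[0.59,-0.76,0.7,0],[0.59,-0.76,0.3,0],[0.59,-0.76,-0.1,0],[0.59,-0.76,-0.28,0],[0.59,-0.76,-0.36,0],[0.59,-0.76,-0.4,0],[0.59,-0.76,-0.4,0]]}}

```text
t: 10.65
eef_pos: [0.6062, -0.1446, 0.096]
ee_rot: [-3.141, 0.001, -2.875]
force: [-0.4, 0.6, 0.1]
width: 0.0002
gripper_force: 0.0
```

Call:
{"api": "carry_out", "payload": {"commands": [[0,0,-0.02,0],[0,0,-0.04,0],[0,0,-0.06,0],[0,0,-0.08,0],[0,0,-0.1,0],[0,0,-0.1,0],[0,0,-0.1,0],[0,0,-0.1,0],[0,0,-0.1,0],[0,0,-0.1,0]]}}

```text
t: 11.9
eef_pos: [0.6067, -0.1446, 0.0921]
ee_rot: [-3.141, 0.002, -2.874]
force: [-3.7, 2.0, 9.4]
width: 0.0006
gripper_force: 4.9
```

Call:
{"api": "carry_out", "payload": {"commands": [[0,0,-0.01,0],[0,0,-0.02,0],[0,0,-0.02,0],[0,0,-0.02,0],[0,0,-0.02,0],[0,0,-0.02,0],[0,0,-0.02,0],[0,0,-0.02,0],[0,0,-0.02,0],[0,0,-0.02,0]]}}

```text
t: 13.15
eef_pos: [0.6067, -0.1446, 0.092]
ee_rot: [-3.14, 0.002, -2.874]
force: [-5.9, 2.7, 15.9]
width: 0.0007
gripper_force: 7.9
```

Call:
{"api": "carry_out", "payload": {"commands": [[0,0,0.3,0],[0,0,0.9,0],[0,0,1.8,0],[0,0,2.6,0],[0,-0.8,3,0],[0,-1.8,3,0],[0,-2.8,3,0],[0,-3.8,3,0],[0,-4.4,3,0],[0,-4.4,3,0]]}}

```text
t: 14.4
eef_pos: [0.6055, -0.3668, 0.2391]
ee_rot: [3.141, -0.0, -2.878]
force: [-0.1, 0.5, -0.3]
width: 0.0001
gripper_force: 0.0
```

```bash
python3 - <<'E'
from fit import *
p=arm.grab_frame('scene');print(arm.get_state()['t'])
cv2.imwrite('pics/end.png',cv2.cvtColor(cv2.resize(p['pixels'][130:280,130:330],None,fx=4,fy=4),cv2.COLOR_RGB2BGR))
E
```

```text
14.45
```

View pics/end.png

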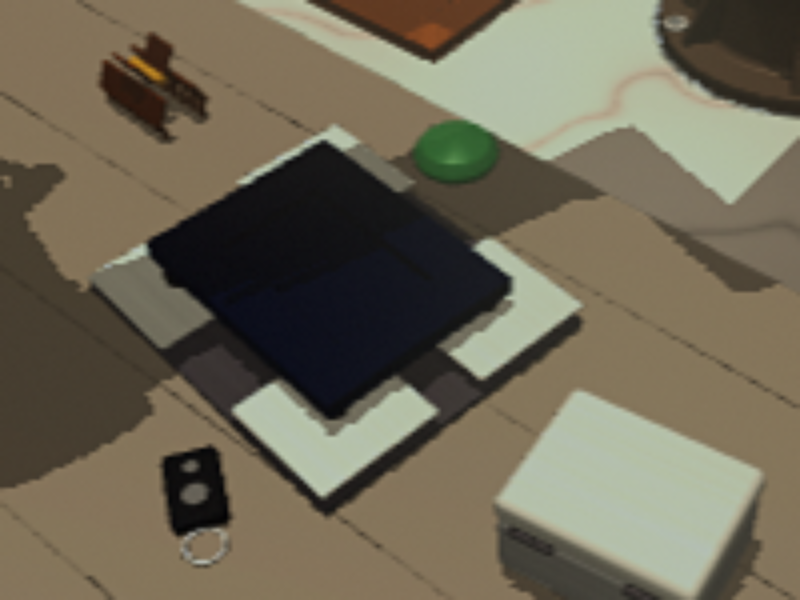

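The rear right shim (left in the crop, around (155,300)) lies flat. The other shims stay raised, the tray and the bystanders are where they were, and the arm is clear.

```bash
python3 -c "
from station import arm
print(arm.job_done())"
```

```text
the job is handed in; nothing more can be done
None
```

The job is handed in: the rear right corner was the one that rocked, and its shim now lies flat with the other three raised, the tray and bystanders in place and the arm clear; the hand-in returned no verdict.

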